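Gather the pink bike's parts into the parts tray

TASK

Gather the four pink parts of the child's bike from the bench into the black parts tray, each lying on the floor of its own compartment and the same way up as it lies now: the pedal on the yellow mat, the handlebar grip on the blue, the bell on the green and the seat clamp ring on the white. Leave the turquoise pedal and bell, which belong to another bike, where they are.

Things in the scene. Friction and masses are not known exactly. Their poses are not given: they have to be found in the camera images.
- pedal: Pink bicycle pedal lying flat, 86 mm long over all (x) x 48 wide (y) x 24 high, 0.16 kg. Origin on its underside, midway along the over-all length, on the centre line: treads from x = -43 to +27 mm, then a steel axle stub 12 mm thick to x = +43. Its long outer sides (y = -24 and +24) are flat and upright: grip across them. z up.
- grip: Pink ribbed handlebar grip lying along its x: 92 mm long, a round barrel 30 mm across between two black square end collars (34 mm square, 8 mm thick) on which it stands. Origin at the middle of the barrel, on its axis's vertical, at the level of the collars' underside (barrel axis 17 mm up). z up. Grip the barrel across y. About 0.08 kg.
- bell: Pink bicycle bell, a dome on a black foot: 50 mm across, 40 high, sides upright from 9 to 26 mm above the underside, 0.09 kg. Origin at the centre of its underside, z up. A small steel thumb lever sticks out along +x to 35 mm from the axis, 6 mm up: grip across y.
- collar: Pink seat-post clamp ring lying flat: 46 mm outside, 32 mm inside, 20 high, with two ears and a steel bolt at its +x that reach 35 mm from the centre. Origin at the ring's centre, on its underside, z up. Grip across y over the outside. About 0.05 kg.
- mat_yellow: Yellow mat, 101 mm square, on the floor of one compartment of the fixed black 2 x 2 parts tray. Origin at the compartment's centre, at bench height; z up, x and y along the walls. The mat's top, on which things rest, is 6 mm above the origin. Compartment 102 mm square inside, walls 4 mm thick, their tops 20 mm above the bench; neighbouring centres 106 mm apart.
- mat_blue: Blue mat, 101 mm square, on the floor of one compartment of the fixed black 2 x 2 parts tray. Origin at the compartment's centre, at bench height; z up, x and y along the walls. The mat's top, on which things rest, is 6 mm above the origin. Compartment 102 mm square inside, walls 4 mm thick, their tops 20 mm above the bench; neighbouring centres 106 mm apart.
- mat_green: Green mat, 101 mm square, on the floor of one compartment of the fixed black 2 x 2 parts tray. Origin at the compartment's centre, at bench height; z up, x and y along the walls. The mat's top, on which things rest, is 6 mm above the origin. Compartment 102 mm square inside, walls 4 mm thick, their tops 20 mm above the bench; neighbouring centres 106 mm apart.
- mat_white: White mat, 101 mm square, on the floor of one compartment of the fixed black 2 x 2 parts tray. Origin at the compartment's centre, at bench height; z up, x and y along the walls. The mat's top, on which things rest, is 6 mm above the origin. Compartment 102 mm square inside, walls 4 mm thick, their tops 20 mm above the bench; neighbouring centres 106 mm apart.
- other_pedal: Turquoise look-alike, not to be moved: bicycle pedal lying flat, 86 mm long over all (x) x 48 wide (y) x 24 high, 0.16 kg. Origin on its underside, midway along the over-all length, on the centre line: treads from x = -43 to +27 mm, then a steel axle stub 12 mm thick to x = +43. Its long outer sides (y = -24 and +24) are flat and upright: grip across them. z up.
- other_bell: Turquoise look-alike, not to be moved: bicycle bell, a dome on a black foot: 50 mm across, 40 high, sides upright from 9 to 26 mm above the underside, 0.09 kg. Origin at the centre of its underside, z up. A small steel thumb lever sticks out along +x to 35 mm from the axis, 6 mm up: grip across y.
Not all that is in view belongs to the job. What is shaped like the collar but orange or purple is not meant. What is shaped like the bell but orange is not meant.

How it is judged:
At the end, for the whole second after the job is handed in: Pink pedal, grip, bell, clamp ring at rest on the yellow, blue, green, white mats, same way up, within 0.15 rad of flat, origin within 35 mm of the mat centre along x and y and 6 mm of its top; turquoise pedal and bell upright, within 20 mm of their starts (x of pedal in the frame of mat_yellow between -0.035 and 0.035 m and y of pedal in the frame of mat_yellow between -0.035 and 0.035 m and z of pedal in the frame of mat_yellow between 0.002 and 0.012 m and angle between each of pedal, grip, bell, collar, other_pedal, other_bell's own z axis and vertical below 0.15 rad and linear speed of each of pedal, grip, bell, collar below 0.02 m/s and angular speed of each of pedal, grip, bell, collar below 0.3 rad/s and x of grip in the frame of mat_blue between -0.035 and 0.035 m and y of grip in the frame of mat_blue between -0.035 and 0.035 m and z of grip in the frame of mat_blue between 0.002 and 0.012 m and x of bell in the frame of mat_green between -0.035 and 0.035 m and y of bell in the frame of mat_green between -0.035 and 0.035 m and z of bell in the frame of mat_green between 0.002 and 0.012 m and x of collar in the frame of mat_white between -0.035 and 0.035 m and y of collar in the frame of mat_white between -0.035 and 0.035 m and z of collar in the frame of mat_white between 0.002 and 0.012 m and distance of each of other_pedal, other_bell from where it was at the start of the episode below 0.02 m); the robot touches nothing.
It fails at once if the turquoise pedal is displaced (more than 20 mm) or tipped (distance of other_pedal from where it was at the start of the episode above 0.02 m or angle between other_pedal's own z axis and vertical above 0.3 rad).
It fails at once if the turquoise bell is displaced (more than 20 mm) or tipped (distance of other_bell from where it was at the start of the episode above 0.02 m or angle between other_bell's own z axis and vertical above 0.3 rad).
It also fails if it takes over 109 s, if anything falls off the work surface, if the arm or the gripper's body presses on something with over 40 N, if the wrist force passes 120 N, or if a joint passes its speed limit or range.

ROBOT

A 7-joint arm with a two-finger parallel gripper is mounted at the origin on the work surface. World frame = base frame: x ahead of the robot, y to its left, z up, the work surface at z = 0. Lengths are in m, angles in rad, forces in N, time in s.
With the tool pointing down it reaches from about 0.425 to 0.925 m from the base axis. Payload 6.8 kg.
Tool frame: the origin (TCP) lies on the centre line of the jaws, within the pads' length; the fingertips stand 14 mm ahead of it and the grasp point (between the pads) lies 5 mm behind it (r.nose_length is the distance from the TCP to the fingertips, in m); z points along the fingers, y is the direction in which the jaws open and shut (so a half turn about z gives the same grasp; the last joint's range is limited). The gripper opens to 85 mm and grips with 20 to 120 N. Pads are 22 mm wide; open, the fingers measure 114 mm over their backs; the gripper's body (76 mm by 85 mm) begins 54 mm behind the grasp point. The pads swing forward as they close: fully open they stand 13 mm farther back than shut.
Start: joints at [-1.309, 0.477, 0.022, 1.555, -0.011, 1.109, -0.083], TCP at [0.244, 0.629, 0.245] pointing down, gripper open.
Joint ranges: [-2.96, 2.96], [-0.34, 2.1], [-1.41, 1.46], [0.24, 2.44], [-1.37, 4.51], [0.17, 1.92], [-2.96, 2.96]. Speed limits (rad/s): [2.39, 2.39, 3.14, 3.14, 3.14, 3.14, 3.14].

INTERFACE

Orientations are given as a rotation vector (axis times angle).
In Python, from bench import r, imaging, look_for, outline_of gives the robot as it stands. The module is installed in compiled form; this text tells all that it offers.
- The arm moves only by the tool carry_out, never from a script. Its arguments are lists of equal length, an entry for each row: "offset": the shift along the tool's x, y, z as a fraction of full scale, a list of three; "turn": the turn, a rotation vector about the tool's x, y, z as a fraction of full scale, a list of three. A call has 1 to 8 rows; each row is the pose to reach, as a shift and turn from the pose commanded when the call began, along the tool's axes at that moment; what a row does not reach only later rows make up. Full scale, the value 1, is 0.5 m for a shift and 1.5 rad for a turn. A row lasts 1/10 s, in which the tool goes at most 50 mm and 8.59 degrees, less where a joint would pass 70% of its speed; a pose out of reach is approached as far as the arm can. A call with a number of a shift or a turn outside -1 to 1 is refused whole. A call with a gripper value outside its range is refused whole. "hand" is the closure, from 0 (fully open) to 1 (shut), set as the call begins (left out, the last holds). The fingers move at their own pace and stop on an object; "force" is the grip in N (left out, the last holds). Time passes only in rows, so rows that repeat a pose let the fingers close. It gives the time, the measured TCP pose, the force and the opening at its end, in the units of the state.
- r.get_obs(): the state, without advancing time (a new reading comes with each control period).
- imaging.grab_frame(name): name is "side" or "top" or "wrist"; returns a dict with "pixels" (384x512x3 uint8, red, green, blue), "fx", "fy", "cx", "cy" (pixels), "R" (3x3) and "t" (3): a world point X has camera coordinates R X + t. Camera axes: x right, y down, z forward; pixel columns grow to the right and rows downward; lengths in m; the calibration is good to about 2 mm. The wrist camera is an equidistant fisheye: a pixel r from the principal point sees the ray r / f radians off the axis. A picture is of the moment at which its call begins. There is no depth.
- r.hand_in(): hands the job in, once; it reports no verdict.
Trained networks look in the newest picture that a camera, given by its name, has taken for a name from the list of things; names that differ only in an ending like _2 or _b are one class to them, and where a whole thing is asked for, a point or a joint stands for the part that bears it (a point fixed in the world has none). Each returns a list of dicts, best first, with "score" (0 to 1); they miss things now and then, are a little off and sometimes report something else, mostly with a low value. They report only what shows in the picture. A call takes as long as a camera call. They do not tell look-alikes from the thing itself.
- look_for(query, camera): "xyz" ([x, y, z] in m, in the coordinates of the camera as it stood for that picture, good to about 4 mm: the middle of the surface that is visible of it).
- outline_of(query, camera): "region" (384x512 bool, what is visible of it).
The state is a dict: "clock": time; "joints": joint angles; "qvel": joint speeds; "tau": joint torques, N m; "tcp_pos": TCP position; "orientation": TCP orientation; "contact_force": force on the tool from outside, world axes, zero at the start; "moment": the same for the moment, N m; "grip_width": finger opening in m.
Only numpy, scipy, OpenCV 4.12 (cv2) and the standard library are available. Lean on these libraries where they do the work, as an engineer would, in place of code of your own. Each camera call takes 0.05 s, during which the arm holds its last target. There are 200 camera calls.

## Working session

There is one attempt and no reset: what is moved stays moved. The work goes in short steps, Python scripts to look and compute and a tool call to move; the robot and the scene stay as the last step left them, time stands still between calls to the robot, and variables do not carry over. Pictures are saved under pics/ and viewed, about 12 in all and at most 16, crops included, and the job is handed in when it is done.

Besides the shell and the picture viewer there is one more tool, called after "Call:" as name(argument=value, ...), one argument or row to a line, values as JSON. carry_out: Moves the arm, as the interface text tells. Shift numbers are shares of 0.5 m and turn numbers shares of 1.5 rad, none past 1 either way. Its arguments: {"type":"object","properties":{"offset":{"type":"array","items":{"type":"array","items":{"type":"number","minimum":-1,"maximum":1}}},"turn":{"type":"array","items":{"type":"array","items":{"type":"number","minimum":-1,"maximum":1}}},"hand":{"type":"number"},"force":{"type":"number"}},"required":["offset","turn"]}

```bash
mkdir -p pics
cat > h.py <<'E'
import numpy as np, cv2
from bench import r, imaging, look_for, outline_of
from scipy.spatial.transform import Rotation as Ro
def world(f,p): return f["R"].T@(np.array(p)-f["t"])
def save(f,n): cv2.imwrite("pics/"+n,f["pixels"][:,:,::-1])
def ray(f,u,v,z):
    d=f["R"].T@np.array([(u-f["cx"])/f["fx"],(v-f["cy"])/f["fy"],1]); c=-f["R"].T@f["t"]
    return c+d*(z-c[2])/d[2]
def proj(f,X):
    p=f["R"]@np.array(X)+f["t"]; return f["fx"]*p[0]/p[2]+f["cx"],f["fy"]*p[1]/p[2]+f["cy"]
E
python3 - <<'E'
from h import *
o=r.get_obs(); print({k:np.round(v,4).tolist() for k,v in o.items()}, r.nose_length); print(Ro.from_rotvec(o["orientation"]).as_matrix().round(3))
ims=[]
for c in ("top","side"):
    f=imaging.grab_frame(c); ims.append(cv2.resize(f["pixels"],(800,600)))
    cv2.imwrite(f"pics/{c}0.png",ims[-1][:,:,::-1])
    print(c,"cam at",world(f,[0,0,0]).round(3),f["fx"])
    for q in ("pedal","grip","bell","collar","mat_yellow","mat_blue","mat_green","mat_white"):
        for d in look_for(q,c):
            X=world(f,d["xyz"]); uv=np.array(proj(f,X)).astype(int); pc=f["pixels"][np.clip(uv[1],0,383),np.clip(uv[0],0,511)]
            print(c,q,round(d["score"],2),X.round(3),uv,pc)
E
```

```text
{'clock': 0.0, 'joints': [-1.3091, 0.4778, 0.0223, 1.5565, -0.0115, 1.1093, -0.0831], 'qvel': [0.0003, -0.0, 0.0003, 0.0007, -0.0009, -0.0002, 0.0008], 'tau': [0.0001, -59.645, 1.608, -28.1206, 0.0124, 0.0095, 0.0], 'tcp_pos': [0.2438, 0.6288, 0.2443], 'orientation': [-0.5774, -3.0879, 0.0028], 'contact_force': [0.3732, -0.789, -0.9968], 'moment': [-0.0165, 0.0163, 0.0773], 'grip_width': 0.0853} 0.014
[[-0.932  0.361 -0.001]
 [ 0.361  0.932 -0.002]
 [-0.    -0.002 -1.   ]]
top cam at [ 0.323 -0.103  0.996] 397.81507018722425
top pedal 0.79 [ 0.461 -0.283  0.022] [328 222] [63 48 40]
top pedal 0.63 [0.596 0.271 0.004] [110 170] [ 60 106  76]
top grip 0.85 [ 0.572 -0.282  0.029] [326 177] [178  59 114]
top bell 0.68 [ 0.683 -0.22   0.038] [301 134] [181 108   7]
top bell 0.58 [ 0.579 -0.172  0.032] [283 174] [181  74 122]
top collar 0.81 [ 0.419 -0.496  0.022] [415 239] [154  97  43]
top collar 0.67 [ 0.375 -0.386  0.022] [372 257] [118  76  27]
top collar 0.66 [ 0.475 -0.411  0.023] [379 216] [94 46 46]
top mat_yellow 0.98 [0.601 0.165 0.004] [151 168] [184 163  10]
top mat_yellow 0.3
[... 598 characters left out ...]
86]
side grip 0.8 [ 0.577 -0.268  0.025] [249 162] [200  53 129]
side grip 0.44 [ 0.698 -0.099  0.016] [202 196] [  1 143 147]
side bell 0.8 [ 0.695 -0.206  0.027] [208 172] [211 134   0]
side bell 0.56 [ 0.584 -0.159  0.031] [244 180] [210  69 143]
side collar 0.69 [ 0.421 -0.487  0.016] [298 131] [ 88  40 112]
side collar 0.68 [ 0.474 -0.401  0.013] [283 144] [147  31  80]
side collar 0.66 [ 0.372 -0.379  0.016] [315 147] [142  67   0]
side mat_yellow 0.96 [0.606 0.161 0.001] [225 268] [201 171   0]
side mat_blue 0.69 [ 0.496  0.158 -0.001] [272 269] [ 38  99 156]
side mat_green 0.96 [0.597 0.265 0.005] [224 301] [ 63 119  86]
side mat_white 0.61 [0.497 0.26  0.008] [271 300] [206 211 204]
```

View pics/top0.png

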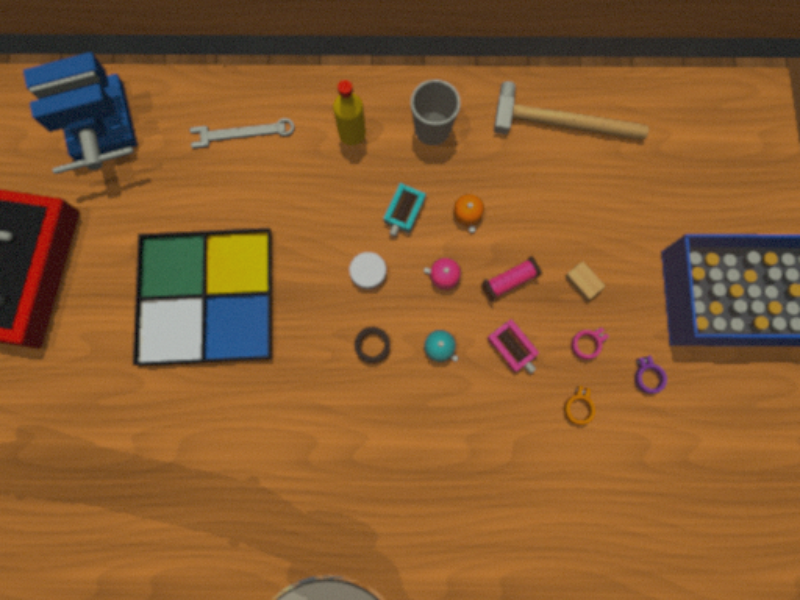

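Run:
```python
from h import *
f=imaging.grab_frame("top"); p=f["pixels"][100:270,255:455]
cv2.imwrite("pics/crop1.png",cv2.resize(p,(800,600*680//680+0),interpolation=cv2.INTER_CUBIC)[:,:,::-1])
```

```text
(no output)
```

View pics/crop1.png

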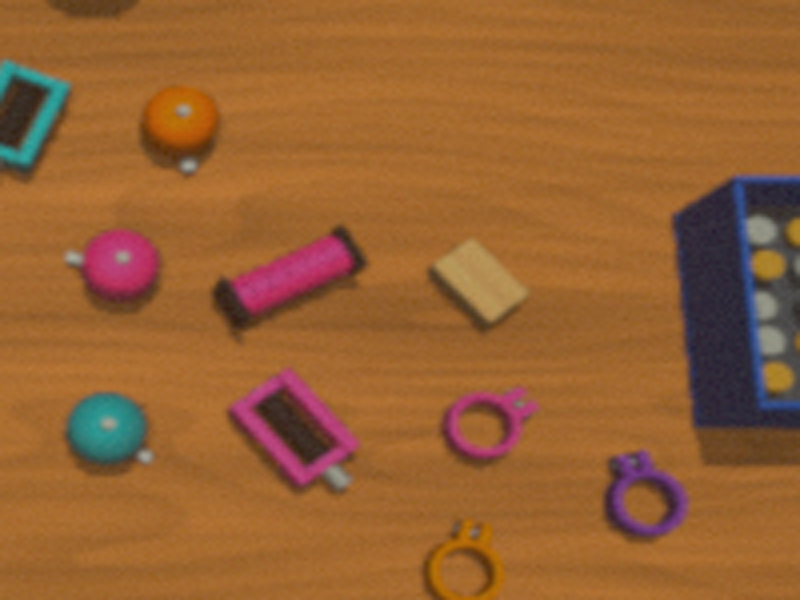

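The top view (800×600 pixels) shows:

- **Tray:** green (172,267), yellow (238,264), white (171,330), blue (238,328).
- **Pedals:** pink (513,346), which I want. Turquoise (405,208) is the look-alike.
- **Bells:** pink (445,273), which I want. Turquoise (440,346) and orange (469,210) are look-alikes.
- **Rings:** pink (588,345), which I want. Purple (651,377), orange (580,408) and the black ring (373,345) are look-alikes.
- **Grip:** pink (512,279), the only one.

The close crop confirms these four pink parts. Next I'll measure their poses.

```bash
cat >> h.py <<'E'
def pink(f):
    h=cv2.cvtColor(f["pixels"],cv2.COLOR_RGB2HSV).astype(int)
    m=((h[...,0]>158)&(h[...,0]<177)&(h[...,1]>110)&(h[...,2]>90)).astype(np.uint8)
    n,l,s,c=cv2.connectedComponentsWithStats(m); return [(l==i) for i in range(1,n) if s[i,4]>25]
def step(xyz,yaw=None):
    """offset/turn fractions to TCP at xyz, tool straight down with tool-y (jaws) at world angle yaw (mod pi)"""
    o=r.get_obs(); R=Ro.from_rotvec(o["orientation"]).as_matrix(); cur=np.arctan2(R[1,1],R[0,1])
    if yaw is None: yaw=cur
    yaw=cur+(yaw-cur+np.pi/2)%np.pi-np.pi/2
    y=np.array([np.cos(yaw),np.sin(yaw),0]); z=np.array([0,0,-1.]); G=np.c_[np.cross(y,z),y,z]
    print("pos",o["tcp_pos"].round(4),"yaw",round(cur,3),"q7",o["joints"][6].round(2),"| offset",(R.T@(np.array(xyz)-o["tcp_pos"])/.5).round(4),"turn",(Ro.from_matrix(R.T@G).as_rotvec()/1.5).round(4))
E
python3 - <<'E'
from h import *
for c in ("top","side"):
    f=imaging.grab_frame(c); save(f,c+"_raw.png")
    for m in pink(f):
        v,u=np.nonzero(m); P=np.array([ray(f,a,b,.02)[:2] for a,b in zip(u,v)]); 
        (cx,cy),(w,h),a=cv2.minAreaRect((P*1000).astype(np.float32))
        w_,V=np.linalg.eigh(np.cov(P.T)); print(c,"n",len(u),"px",u.mean().round(),v.mean().round(),"mean",P.mean(0).round(4),"rect",round(cx,1),round(cy,1),round(w),round(h),"rect ang",round(np.radians(a),3),"pca",np.arctan2(V[1,1],V[0,1]).round(3),(2*np.sqrt(w_)).round(4))
    h=cv2.cvtColor(f["pixels"],cv2.COLOR_RGB2HSV).astype(int)
    for n,uv in dict(y=(600,165),b=(495,158),g=(595,268),w=(492,264)).items():
        x,y=proj(f,[uv[0]/1000,uv[1]/1000,.006]); ref=f["pixels"][int(y),int(x)].astype(int)
        m=(np.abs(f["pixels"].astype(int)-ref).max(2)<45).astype(np.uint8); nn,l=cv2.connectedComponents(m); vv,uu=np.nonzero(l==l[int(y),int(x)])
        P=np.array([ray(f,a,b,.006)[:2] for a,b in zip(uu,vv)]); q=cv2.minAreaRect((P*1000).astype(np.float32)); print(c,n,np.round(q[0],1),np.round(q[1],1),round(q[2],1),P.mean(0).round(4))
E
```

```text
top n 272 px 284.0 175.0 mean [ 0.5822 -0.1767] rect 582.8 -176.8 45 50 rect ang 1.245 pca 3.06 [0.0239 0.0262]
top n 340 px 328.0 177.0 mean [ 0.5754 -0.2866] rect 575.6 -287.1 29 81 rect ang 0.49 pca 2.071 [0.0163 0.0457]
top n 364 px 328.0 221.0 mean [ 0.4646 -0.2836] rect 465.1 -283.3 71 50 rect ang 0.656 pca -2.488 [0.0338 0.0452]
top n 180 px 377.0 219.0 mean [ 0.4699 -0.4043] rect 471.2 -404.9 43 60 rect ang 0.759 pca 2.18 [0.0257 0.0345]
top y [601.3 165.4] [94.6 95.9] 2.9 [0.6008 0.1648]
top b [495.5 159.7] [98.1 96.4] 3.6 [0.4943 0.1593]
top g [595.4 271.7] [99.6 97.8] 4.1 [0.5951 0.2708]
top w [489.7 265.2] [96.4 96. ] 3.1 [0.489  0.2648]
side n 147 px 283.0 145.0 mean [ 0.4742 -0.3893] rect 473.0 -393.4 44 81 rect ang 0.139 pca 1.766 [0.0241 0.043 ]
side n 147 px 247.0 159.0 mean [ 0.5861 -0.2947] rect 585.3 -292.8 35 94 rect ang 0.482 pca 1.918 [0.0195 0.0474]
side n 273 px 284.0 164.0 mean [ 0.4719 -0.2718] rect 469.9 -272.7 88 74 rect ang 0.651 pca 1.099 [0.0396 0.053 ]
side n 218 px 244.0 181.0 mean [ 0.5863 -0.1763] rect 587.6 -177.4 47 78 rect ang 0.06 pca 1.688 [0.0254 0.0425]
side y [604.7 158.1] [97.5 89.9] 3.6 [0.6045 0.1596]
side b [498.4 151.8] [99.8 88.5] 2.0 [0.4984 0.1538]
side g [599. 264.] [100.1  90.2] 3.9 [0.5984 0.2651]
side w [493.1 257.9] [99.7 89.3] 3.2 [0.493  0.2593]
```

Run:
```python
from h import *
step([.56,.2,.245],-.5)
```

```text
pos [0.2439 0.6294 0.2453] yaw 1.201 q7 -0.08 | offset [-8.998e-01 -5.723e-01  6.000e-04] turn [ 0.     -0.     -0.9604]
```

Call:
carry_out(
  offset=[
    [-0.1,-0.06,0],
    [-0.2,-0.125,0],
    [-0.3,-0.19,0],
    [-0.4,-0.25,0],
    [-0.5,-0.32,0],
    [-0.6,-0.38,0],
    [-0.7,-0.44,0],
    [-0.8,-0.5,0],
  ],
  turn=[
    [0,0,0.1],
    [0,0,0.2],
    [0,0,0.3],
    [0,0,0.4],
    [0,0,0.5],
    [0,0,0.6],
    [0,0,0.7],
    [0,0,0.8],
  ],
  hand=0.15,
  force=40,
)

```text
clock: 1.85
tcp_pos: [0.4838, 0.3069, 0.2457]
orientation: [-2.227, -2.216, -0.001]
contact_force: [0.2, 0.0, -0.6]
grip_width: 0.0725
```

Run:
```python
from h import *
step([.461,-.286,.15],-.917)
print(r.get_obs()["grip_width"])
```

```text
pos [0.4838 0.3069 0.2457] yaw -0.005 q7 -0.55 | offset [-1.1862 -0.0398  0.1905] turn [ 0.00e+00 -6.00e-04  6.08e-01]
0.07252257109243197
```

Call:
carry_out(
  offset=[
    [-0.1,-0.005,0.0],
    [-0.2,-0.01,0.0],
    [-0.3,-0.01,0],
    [-0.4,-0.015,0],
    [-0.5,-0.02,0],
    [-0.6,-0.02,0],
    [-0.7,-0.025,0],
    [-0.8,-0.03,0],
  ],
  turn=[
    [0,0,0.08],
    [0,0,0.15],
    [0,0,0.23],
    [0,0,0.3],
    [0,0,0.38],
    [0,0,0.46],
    [0,0,0.54],
    [0,0,0.6],
  ],
)

```text
clock: 2.65
tcp_pos: [0.468, -0.0929, 0.2458]
orientation: [-2.968, -1.029, -0.002]
contact_force: [1.2, 0.1, 0.4]
grip_width: 0.0723
```

Run:
```python
from h import *
step([.461,-.286,.15],-.917)
```

```text
pos [ 0.468  -0.0929  0.2458] yaw -0.903 q7 -0.68 | offset [-0.2505  0.2946  0.1912] turn [ 0.0002 -0.001   0.0092]
```

Call:
carry_out(
  offset=[
    [-0.06,0.07,0.04],
    [-0.12,0.14,0.08],
    [-0.18,0.22,0.13],
    [-0.22,0.27,0.17],
    [-0.245,0.29,0.19],
    [-0.25,0.295,0.19],
    [-0.25,0.295,0.19],
  ],
  turn=[
    [0,0,0.01],
    [0,0,0.01],
    [0,0,0.01],
    [0,0,0.01],
    [0,0,0.01],
    [0,0,0.01],
    [0,0,0.01],
  ],
)

```text
clock: 3.35
tcp_pos: [0.4622, -0.2844, 0.1505]
orientation: [-2.974, -1.012, -0.0]
contact_force: [0.6, 0.1, -0.4]
grip_width: 0.0725
```

Run:
```python
from h import *
step([.461,-.286,.018],-.917)
f=imaging.grab_frame("wrist"); save(f,"w1.png"); print(f["fx"],f["cx"],f["cy"],f["R"].round(3).tolist(),world(f,[0,0,0]).round(3))
def fe(f,X):
    p=f["R"]@np.array(X)+f["t"]; th=np.arctan2(np.hypot(p[0],p[1]),p[2]); n=np.hypot(p[0],p[1]); return (f["cx"]+f["fx"]*th*p[0]/n, f["cy"]+f["fy"]*th*p[1]/n)
im=f["pixels"].copy()
for X in ([.465,-.2835,.024],[.467,-.401,.02],[.575,-.286,.032],[.58,-.175,.04],[.461,-.286,.018]):
    u,v=fe(f,X); print(round(u),round(v)); cv2.circle(im,(int(u),int(v)),2,(0,255,0),-1)
cv2.imwrite("pics/w1.png",cv2.resize(im,(800,600))[:,:,::-1])
```

```text
pos [ 0.4622 -0.2844  0.1505] yaw -0.915 q7 -0.09 | offset [-0.0039  0.001   0.2651] turn [-0.0001 -0.0001  0.0014]
297.3186396354542 254.97986600483765 191.81221388695775 [[0.609, -0.793, 0.001], [-0.759, -0.583, 0.289], [-0.229, -0.177, -0.957]] [ 0.521 -0.239  0.279]
256 186
349 252
339 90
237 2
256 189
```

View pics/w1.png

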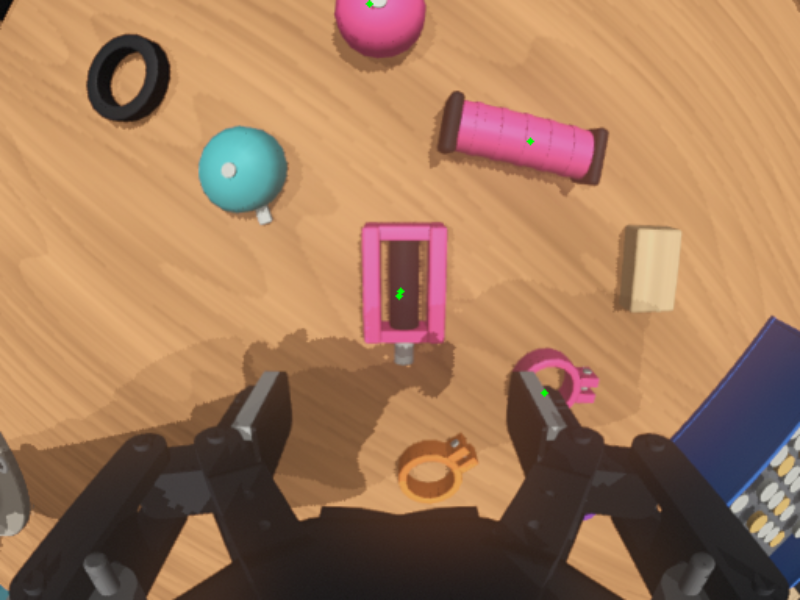

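The wrist view shows the pedal's treads centred at (404,283), against my prediction of (400,290), so the estimate is good to about 4 mm. The jaws are aligned, so I'll descend.

Call:
carry_out(
  offset=[
    [0,0.004,0.08],
    [0,0.004,0.15],
    [0,0.004,0.2],
    [0,0.004,0.235],
    [0,0.004,0.255],
    [0,0.004,0.265],
    [0,0.004,0.265],
  ],
  turn=[
    [0,0,0],
    [0,0,0],
    [0,0,0],
    [0,0,0],
    [0,0,0],
    [0,0,0],
    [0,0,0],
  ],
)

```text
clock: 4.1
tcp_pos: [0.4641, -0.2852, 0.0182]
orientation: [2.973, 1.015, 0.001]
contact_force: [-0.1, -0.1, 0.4]
grip_width: 0.0722
```

Call:
carry_out(
  offset=[
    [0,0,0],
    [0,0,0],
    [0,0,0],
    [0,0,0],
    [0,0,0],
    [0,0,0],
    [0,0,0],
    [0,0,0],
  ],
  turn=[
    [0,0,0],
    [0,0,0],
    [0,0,0],
    [0,0,0],
    [0,0,0],
    [0,0,0],
    [0,0,0],
    [0,0,0],
  ],
  hand=1,
  force=40,
)

```text
clock: 4.9
tcp_pos: [0.4642, -0.2861, 0.019]
orientation: [2.973, 1.013, 0.003]
contact_force: [-0.7, 0.6, 5.4]
grip_width: 0.0475
```

Call:
carry_out(
  offset=[
    [0,0,-0.02],
    [0,0,-0.06],
    [0,0,-0.1],
    [0,0,-0.16],
    [0,0,-0.22],
    [0,0,-0.24],
    [0,0,-0.24],
  ],
  turn=[
    [0,0,0],
    [0,0,0],
    [0,0,0],
    [0,0,0],
    [0,0,0],
    [0,0,0],
    [0,0,0],
  ],
)

```text
clock: 5.6
tcp_pos: [0.4642, -0.2862, 0.1393]
orientation: [2.972, 1.013, 0.004]
contact_force: [0.0, -0.0, -2.2]
grip_width: 0.0471
```

Run:
```python
from h import *
step([.602,.165,.138],.058)
step([.602,.165,.138],.058+np.pi/2)
print(r.get_obs()["joints"].round(2))
```

```text
pos [ 0.4642 -0.2862  0.1393] yaw -0.914 q7 -0.07 | offset [ 0.7692 -0.5464  0.0028] turn [ 2.30e-03 -4.00e-04 -6.48e-01]
pos [ 0.4642 -0.2862  0.1393] yaw -0.914 q7 -0.07 | offset [ 0.7692 -0.5464  0.0028] turn [ 0.0013 -0.0019  0.3992]
[-0.1   0.48  0.7   2.   -0.42  0.81 -0.07]
```

Call:
carry_out(
  offset=[
    [0.04,-0.03,0],
    [0.11,-0.08,0],
    [0.19,-0.135,0],
    [0.27,-0.19,0],
    [0.35,-0.25,0],
    [0.43,-0.31,0],
    [0.51,-0.365,0],
    [0.59,-0.42,0],
  ],
  turn=[
    [0,0,-0.05],
    [0,0,-0.13],
    [0,0,-0.21],
    [0,0,-0.29],
    [0,0,-0.37],
    [0,0,-0.45],
    [0,0,-0.53],
    [0,0,-0.6],
  ],
)

```text
clock: 6.4
tcp_pos: [0.568, 0.0627, 0.1363]
orientation: [-2.23, -2.21, 0.003]
contact_force: [1.1, -0.2, -1.6]
grip_width: 0.0468
```

Run:
```python
from h import *
step([.602,.1695,.1],.058)
```

```text
pos [0.568  0.0627 0.1363] yaw -0.009 q7 0.01 | offset [0.2142 0.0663 0.0723] turn [-0.0017  0.     -0.0446]
```

Call:
carry_out(
  offset=[
    [0.07,0.02,0.0],
    [0.14,0.045,0.0],
    [0.19,0.06,0.02],
    [0.21,0.065,0.05],
    [0.214,0.066,0.07],
    [0.214,0.066,0.07],
    [0.214,0.066,0.07],
  ],
  turn=[
    [0,0,-0.01],
    [0,0,-0.02],
    [0,0,-0.04],
    [0,0,-0.045],
    [0,0,-0.045],
    [0,0,-0.045],
    [0,0,-0.045],
  ],
)

```text
clock: 7.1
tcp_pos: [0.6028, 0.1645, 0.1021]
orientation: [2.165, 2.277, -0.004]
contact_force: [-0.1, 0.4, -2.0]
grip_width: 0.047
```

Run:
```python
from h import *
step([.602,.1695,.026],.058)
f=imaging.grab_frame("wrist"); cv2.imwrite("pics/w2.png",cv2.resize(f["pixels"],(800,600))[:,:,::-1])
```

```text
pos [0.6028 0.1645 0.1021] yaw 0.05 q7 -0.07 | offset [ 0.0103 -0.0008  0.1523] turn [-0.0011  0.0011 -0.0051]
```

View pics/w2.png

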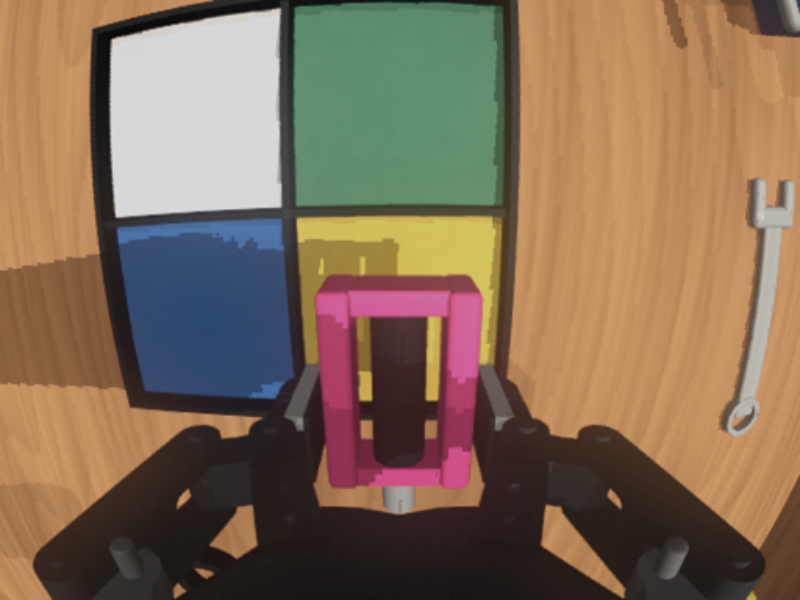

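```bash
cat >> h.py <<'E'
def fray(f,u,v,z):
    a=np.array([u-f["cx"],v-f["cy"]]); th=np.hypot(*a)/f["fx"]; d=np.r_[np.sin(th)*a/np.hypot(*a),np.cos(th)]
    d=f["R"].T@d; c=-f["R"].T@f["t"]; return c+d*(z-c[2])/d[2]
E
python3 - <<'E'
from h import *
f=imaging.grab_frame("wrist"); s=.64
print("tray ctr",fray(f,290*s,212*s,.02),"expect .546,.215; top right corner",fray(f,518*s,0,.02),"mid right",fray(f,508*s,210*s,.02))
E
```

```text
tray ctr [0.55101338 0.21514963 0.02      ] expect .546,.215; top right corner [0.65091617 0.32216574 0.02      ] mid right [0.65146692 0.2211053  0.02      ]
```

Call:
carry_out(
  offset=[
    [0.01,0.005,0.02],
    [0.01,0.005,0.05],
    [0.01,0.005,0.08],
    [0.01,0.005,0.11],
    [0.01,0.005,0.13],
    [0.01,0.005,0.145],
    [0.01,0.005,0.153],
    [0.01,0.005,0.153],
  ],
  turn=[
    [0,0,0],
    [0,0,0],
    [0,0,0],
    [0,0,0],
    [0,0,0],
    [0,0,0],
    [0,0,0],
    [0,0,0],
  ],
)

```text
clock: 8.0
tcp_pos: [0.6057, 0.1721, 0.0261]
orientation: [-2.161, -2.28, 0.0]
contact_force: [-0.5, 0.8, -1.3]
grip_width: 0.0467
```

Call:
carry_out(
  offset=[
    [0,0,0],
    [0,0,0],
    [0,0,0],
    [0,0,0],
    [0,0,0],
  ],
  turn=[
    [0,0,0],
    [0,0,0],
    [0,0,0],
    [0,0,0],
    [0,0,0],
  ],
  hand=0.32,
)

```text
clock: 8.5
tcp_pos: [0.6057, 0.1723, 0.0266]
orientation: [2.161, 2.28, 0.001]
contact_force: [0.8, 0.1, -0.0]
grip_width: 0.0582
```

Call:
carry_out(
  offset=[
    [0,0,-0.03],
    [0,0,-0.08],
    [0,0,-0.16],
    [0,0,-0.22],
    [0,0,-0.25],
    [0,0,-0.25],
  ],
  turn=[
    [0,0,0],
    [0,0,0],
    [0,0,0],
    [0,0,0],
    [0,0,0],
    [0,0,0],
  ],
)

```text
clock: 9.1
tcp_pos: [0.607, 0.1726, 0.1541]
orientation: [2.16, 2.279, 0.007]
contact_force: [-0.2, 0.6, -0.4]
grip_width: 0.0581
```

Run:
```python
from h import *
step([.578,-.286,.15],.50)
```

```text
pos [0.607  0.1726 0.1541] yaw 0.053 q7 -0.1 | offset [-0.9128 -0.1069  0.0061] turn [ 0.0032 -0.0005 -0.2977]
```

Call:
carry_out(
  offset=[
    [-0.09,-0.01,0],
    [-0.19,-0.02,0],
    [-0.29,-0.035,0],
    [-0.39,-0.045,0],
    [-0.49,-0.055,0],
    [-0.58,-0.07,0],
    [-0.68,-0.08,0],
    [-0.78,-0.09,0],
  ],
  turn=[
    [0,0,-0.03],
    [0,0,-0.07],
    [0,0,-0.11],
    [0,0,-0.15],
    [0,0,-0.19],
    [0,0,-0.23],
    [0,0,-0.27],
    [0,0,-0.298],
  ],
  hand=0.25,
)

```text
clock: 9.9
tcp_pos: [0.5801, -0.2204, 0.1496]
orientation: [-1.597, -2.702, 0.001]
contact_force: [0.7, -0.1, 0.2]
grip_width: 0.0641
```

Run:
```python
from h import *
step([.578,-.286,.15],.50)
```

```text
pos [ 0.5801 -0.2204  0.1496] yaw 0.503 q7 0.95 | offset [-0.1128 -0.067  -0.0009] turn [-0.0012 -0.0014  0.0022]
```

Call:
carry_out(
  offset=[
    [-0.06,-0.035,0],
    [-0.1,-0.06,0],
    [-0.113,-0.067,0],
    [-0.113,-0.067,0],
    [-0.113,-0.067,0],
  ],
  turn=[
    [0,0,0],
    [0,0,0],
    [0,0,0],
    [0,0,0],
    [0,0,0],
  ],
)

```text
clock: 10.4
tcp_pos: [0.5794, -0.2825, 0.1503]
orientation: [-1.598, -2.702, -0.001]
contact_force: [0.5, 0.9, 0.3]
grip_width: 0.0643
```

```bash
cat >> h.py <<'E'
def wpink(n):
    f=imaging.grab_frame("wrist"); cv2.imwrite("pics/"+n,cv2.resize(f["pixels"],(800,600))[:,:,::-1])
    for m in pink(f):
        v,u=np.nonzero(m)
        if len(u)<200: continue
        P=np.array([fray(f,a,b,.02)[:2] for a,b in zip(u,v)]); q=cv2.minAreaRect((P*1000).astype(np.float32)); w_,V=np.linalg.eigh(np.cov(P.T))
        print("pink",len(u),"px800",(u.mean()/.64).round(),(v.mean()/.64).round(),P.mean(0).round(4),"rect",np.round(q[0],1),np.round(q[1]),"pca",np.arctan2(V[1,1],V[0,1]).round(3))
E
python3 - <<'E'
from h import *
step([.578,-.286,.018],.50); wpink("w3.png")
E
```

```text
pos [ 0.5794 -0.2825  0.1503] yaw 0.503 q7 1.05 | offset [-0.0054 -0.0058  0.2646] turn [-0.0001 -0.0015  0.0017]
pink 2391 px800 496.0 138.0 [ 0.5843 -0.1769] rect [ 584.8 -176.6] [50. 49.] pca -2.505
pink 2666 px800 391.0 295.0 [ 0.577  -0.2855] rect [ 578.  -287.5] [30. 80.] pca 2.06
pink 1268 px800 177.0 368.0 [ 0.4747 -0.3991] rect [ 478.1 -399.4] [55. 57.] pca 1.704
```

View pics/w3.png

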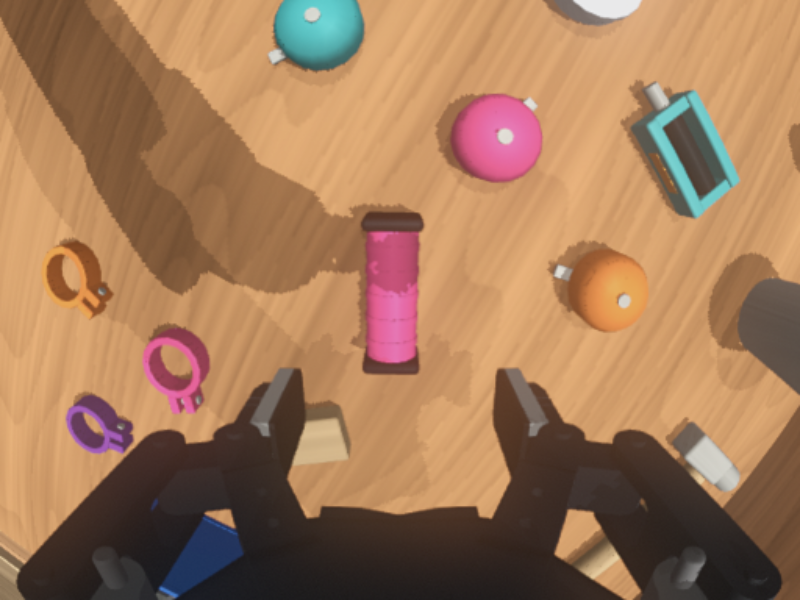

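The wrist view shows the grip barrel between the jaws at (391,295), with its axis aligned. The world estimate is (0.577,-0.2865). I'll descend and grasp.

Call:
carry_out(
  offset=[
    [-0.005,-0.008,0.08],
    [-0.005,-0.008,0.15],
    [-0.005,-0.008,0.2],
    [-0.005,-0.008,0.235],
    [-0.005,-0.008,0.255],
    [-0.005,-0.008,0.265],
    [-0.005,-0.008,0.265],
  ],
  turn=[
    [0,0,0],
    [0,0,0],
    [0,0,0],
    [0,0,0],
    [0,0,0],
    [0,0,0],
    [0,0,0],
  ],
)

```text
clock: 11.15
tcp_pos: [0.5773, -0.2887, 0.019]
orientation: [1.601, 2.702, 0.0]
contact_force: [-0.3, -0.7, 0.3]
grip_width: 0.0638
```

Call:
carry_out(
  offset=[
    [0,0,0],
    [0,0,0],
    [0,0,0],
    [0,0,0],
    [0,0,0],
    [0,0,0],
    [0,0,0],
    [0,0,0],
  ],
  turn=[
    [0,0,0],
    [0,0,0],
    [0,0,0],
    [0,0,0],
    [0,0,0],
    [0,0,0],
    [0,0,0],
    [0,0,0],
  ],
  hand=1,
  force=40,
)

```text
clock: 11.95
tcp_pos: [0.5776, -0.2893, 0.02]
orientation: [1.602, 2.701, 0.001]
contact_force: [-1.6, 1.2, 7.0]
grip_width: 0.0289
```

Call:
carry_out(
  offset=[
    [0,0,-0.02],
    [0,0,-0.06],
    [0,0,-0.1],
    [0,0,-0.16],
    [0,0,-0.22],
    [0,0,-0.24],
    [0,0,-0.24],
  ],
  turn=[
    [0,0,0],
    [0,0,0],
    [0,0,0],
    [0,0,0],
    [0,0,0],
    [0,0,0],
    [0,0,0],
  ],
)

```text
clock: 12.65
tcp_pos: [0.5778, -0.2894, 0.1407]
orientation: [1.601, 2.699, 0.001]
contact_force: [1.0, -0.2, -1.8]
grip_width: 0.0287
```

Run:
```python
from h import *
step([.499,.160,.14],.058)
```

```text
pos [ 0.5778 -0.2894  0.1407] yaw 0.5 q7 1.07 | offset [ 8.642e-01  2.929e-01 -1.000e-04] turn [0.002  0.0013 0.2949]
```

Call:
carry_out(
  offset=[
    [0.04,0.015,0],
    [0.12,0.04,0],
    [0.21,0.07,0],
    [0.3,0.1,0],
    [0.39,0.13,0],
    [0.48,0.16,0],
    [0.57,0.19,0],
    [0.66,0.22,0],
  ],
  turn=[
    [0,0,0.02],
    [0,0,0.05],
    [0,0,0.09],
    [0,0,0.13],
    [0,0,0.17],
    [0,0,0.22],
    [0,0,0.26],
    [0,0,0.29],
  ],
)

```text
clock: 13.45
tcp_pos: [0.5134, 0.0551, 0.1374]
orientation: [-2.149, -2.29, 0.003]
contact_force: [1.2, 0.1, -0.7]
grip_width: 0.0287
```

Run:
```python
from h import *
step([.499,.157,.1],.058)
```

```text
pos [0.5134 0.0551 0.1374] yaw 0.063 q7 0.06 | offset [ 0.2052 -0.0156  0.0748] turn [-0.0015  0.0004  0.0035]
```

Call:
carry_out(
  offset=[
    [0.07,-0.005,0.0],
    [0.14,-0.01,0.0],
    [0.185,-0.015,0.02],
    [0.2,-0.016,0.05],
    [0.2,-0.016,0.07],
    [0.2,-0.016,0.075],
    [0.2,-0.016,0.075],
  ],
  turn=[
    [0,0,0],
    [0,0,0],
    [0,0,0],
    [0,0,0],
    [0,0,0],
    [0,0,0],
    [0,0,0],
  ],
)

```text
clock: 14.15
tcp_pos: [0.5002, 0.1512, 0.1005]
orientation: [-2.15, -2.291, 0.003]
contact_force: [0.3, 0.1, -1.1]
grip_width: 0.0286
```

Run:
```python
from h import *
step([.499,.157,.026],.058); wpink("w4.png")
```

```text
pos [0.5002 0.1512 0.1005] yaw 0.064 q7 -0.1 | offset [ 0.012  -0.0013  0.149 ] turn [-0.0011  0.0009  0.0038]
pink 3371 px800 618.0 285.0 [0.6101 0.1768] rect [607.  174.8] [56. 73.] pca 1.66
pink 8431 px800 398.0 390.0 [0.5029 0.1121] rect [503.5 101.5] [ 49. 137.] pca 1.625
```

View pics/w4.png

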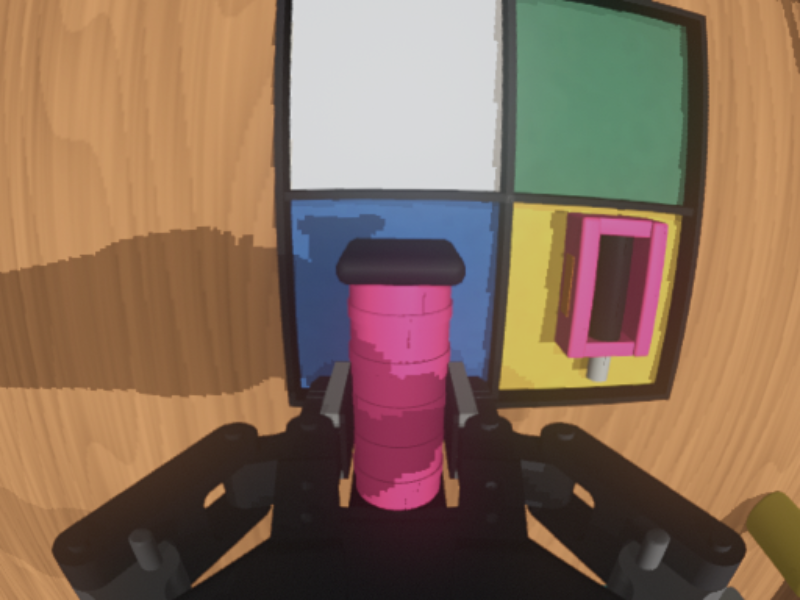

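Run:
```python
from h import *
f=imaging.grab_frame("wrist"); s=.64
print("collar far top",fray(f,400*s,240*s,.115),"div W/B",fray(f,397*s,195*s,.02),"bottom wall inner/outer",fray(f,396*s,393*s,.02),fray(f,396*s,403*s,.02),"left wall",fray(f,285*s,290*s,.02),"right wall ctr",fray(f,500*s,290*s,.02))
print("wall at",r.get_obs()["tcp_pos"])
```

```text
collar far top [0.49786669 0.2067728  0.115     ] div W/B [0.49657109 0.21126984 0.02      ] bottom wall inner/outer [0.50216911 0.11291123 0.02      ] [0.5025263  0.10703436 0.02      ] left wall [0.44599424 0.16388449 0.02      ] right wall ctr [0.54813758 0.17029229 0.02      ]
wall at [0.50093291 0.15159154 0.10149863]
```

Run:
```python
from h import *
f=imaging.grab_frame("wrist"); s=.64
for row,z in ((284,.112),(505,.112),(240,.115)): print(row,fray(f,400*s,row*s,z)-r.get_obs()["tcp_pos"])
```

```text
284 [-0.002106    0.04298586  0.01029223]
505 [ 0.00273467 -0.03203362  0.01029223]
240 [-0.00289414  0.0551229   0.01329223]
```

The pedal sits flat on the yellow mat, with its treads centred near (610,285) in the view. The held grip's centre is about 6 mm ahead of the TCP, so I'll correct for that and lower it onto the blue mat.

Call:
carry_out(
  offset=[
    [0.006,-0.005,0.02],
    [0.006,-0.005,0.05],
    [0.006,-0.005,0.08],
    [0.006,-0.005,0.105],
    [0.006,-0.005,0.125],
    [0.006,-0.005,0.14],
    [0.006,-0.005,0.148],
    [0.006,-0.005,0.148],
  ],
  turn=[
    [0,0,0],
    [0,0,0],
    [0,0,0],
    [0,0,0],
    [0,0,0],
    [0,0,0],
    [0,0,0],
    [0,0,0],
  ],
)

```text
clock: 15.1
tcp_pos: [0.4977, 0.1554, 0.0269]
orientation: [-2.147, -2.293, 0.001]
contact_force: [0.5, 0.1, -0.7]
grip_width: 0.0287
```

Call:
carry_out(
  offset=[
    [0,0,0],
    [0,0,0],
    [0,0,0],
    [0,0,0],
    [0,0,0],
  ],
  turn=[
    [0,0,0],
    [0,0,0],
    [0,0,0],
    [0,0,0],
    [0,0,0],
  ],
  hand=0.45,
)

```text
clock: 15.6
tcp_pos: [0.498, 0.1556, 0.0275]
orientation: [2.147, 2.293, 0.001]
contact_force: [-0.2, 0.1, 0.3]
grip_width: 0.0465
```

Call:
carry_out(
  offset=[
    [0,0,-0.03],
    [0,0,-0.08],
    [0,0,-0.16],
    [0,0,-0.22],
    [0,0,-0.25],
    [0,0,-0.25],
  ],
  turn=[
    [0,0,0],
    [0,0,0],
    [0,0,0],
    [0,0,0],
    [0,0,0],
    [0,0,0],
  ],
)

```text
clock: 16.2
tcp_pos: [0.4993, 0.1561, 0.1546]
orientation: [2.147, 2.292, 0.007]
contact_force: [-0.3, 0.8, -0.3]
grip_width: 0.0469
```

Run:
```python
from h import *
step([.583,-.177,.16],.058)
```

```text
pos [0.4993 0.1561 0.1546] yaw 0.066 q7 -0.15 | offset [-0.6757  0.1235 -0.0119] turn [ 0.0028 -0.0015  0.005 ]
```

Call:
carry_out(
  offset=[
    [-0.09,0.015,0],
    [-0.18,0.03,0],
    [-0.27,0.05,0],
    [-0.36,0.065,0],
    [-0.45,0.085,0],
    [-0.54,0.1,0],
    [-0.61,0.11,0],
    [-0.665,0.12,-0.01],
  ],
  turn=[
    [0,0,0.02],
    [0,0,0.04],
    [0,0,0.06],
    [0,0,0.09],
    [0,0,0.12],
    [0,0,0.15],
    [0,0,0.18],
    [0,0,0.18],
  ],
  hand=0.13,
)

```text
clock: 17.0
tcp_pos: [0.5782, -0.175, 0.1554]
orientation: [-2.439, -1.978, 0.004]
contact_force: [-0.0, 0.4, -0.3]
grip_width: 0.0745
```

Run:
```python
from h import *
step([.584,-.177,.15],-.2)
```

```text
pos [ 0.5782 -0.175   0.1554] yaw -0.208 q7 0.27 | offset [-0.0015  0.0121  0.0108] turn [-0.002   0.0008 -0.0054]
```

Call:
carry_out(
  offset=[
    [0,0.01,0.01],
    [0,0.01,0.01],
    [0,0.01,0.01],
  ],
  turn=[
    [0,0,0],
    [0,0,0],
    [0,0,0],
  ],
)

```text
clock: 17.3
tcp_pos: [0.5838, -0.1717, 0.151]
orientation: [-2.433, -1.984, 0.002]
contact_force: [0.2, 1.3, -0.3]
grip_width: 0.074
```

Run:
```python
from h import *
step([.584,-.177,.017],-.2); wpink("w5.png")
```

```text
pos [ 0.5838 -0.1717  0.151 ] yaw -0.203 q7 0.27 | offset [-0.0106  0.0032  0.268 ] turn [-0.0016 -0.0005 -0.0019]
pink 2264 px800 401.0 301.0 [ 0.5843 -0.1765] rect [ 584.  -177.4] [52. 49.] pca 1.381
```

View pics/w5.png

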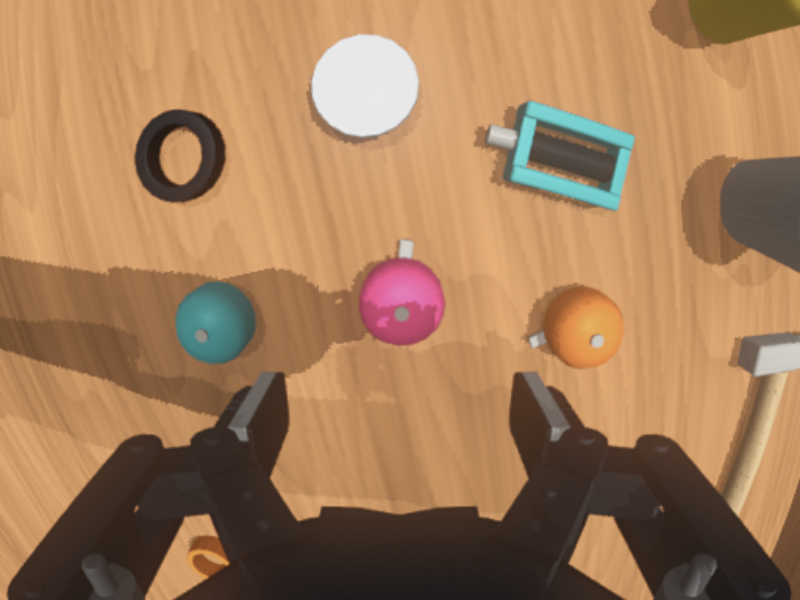

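The wrist view shows the pink bell centred between the jaws at (401,301) with its lever pointing ahead. The turquoise bell at (216,322) and the orange one at (583,327) are well clear of the fingers.

Call:
carry_out(
  offset=[
    [-0.01,0.002,0.08],
    [-0.01,0.002,0.15],
    [-0.01,0.002,0.2],
    [-0.01,0.002,0.235],
    [-0.01,0.002,0.255],
    [-0.01,0.002,0.268],
    [-0.01,0.002,0.268],
  ],
  turn=[
    [0,0,0],
    [0,0,0],
    [0,0,0],
    [0,0,0],
    [0,0,0],
    [0,0,0],
    [0,0,0],
  ],
)

```text
clock: 18.05
tcp_pos: [0.5844, -0.1782, 0.0182]
orientation: [-2.436, -1.983, -0.0]
contact_force: [0.4, 0.5, 0.1]
grip_width: 0.0743
```

Call:
carry_out(
  offset=[
    [0,0,0],
    [0,0,0],
    [0,0,0],
    [0,0,0],
    [0,0,0],
    [0,0,0],
    [0,0,0],
    [0,0,0],
  ],
  turn=[
    [0,0,0],
    [0,0,0],
    [0,0,0],
    [0,0,0],
    [0,0,0],
    [0,0,0],
    [0,0,0],
    [0,0,0],
  ],
  hand=1,
  force=40,
)

```text
clock: 18.85
tcp_pos: [0.5851, -0.1787, 0.0197]
orientation: [2.436, 1.982, 0.002]
contact_force: [-1.8, 0.8, 6.1]
grip_width: 0.0486
```

Call:
carry_out(
  offset=[
    [0,0,-0.02],
    [0,0,-0.06],
    [0,0,-0.1],
    [0,0,-0.16],
    [0,0,-0.22],
    [0,0,-0.24],
    [0,0,-0.24],
  ],
  turn=[
    [0,0,0],
    [0,0,0],
    [0,0,0],
    [0,0,0],
    [0,0,0],
    [0,0,0],
    [0,0,0],
  ],
)

```text
clock: 19.55
tcp_pos: [0.5854, -0.1788, 0.1403]
orientation: [2.435, 1.981, 0.004]
contact_force: [0.6, 0.2, -0.7]
grip_width: 0.0485
```

Run:
```python
from h import *
step([.599,.267,.14],.058)
```

```text
pos [ 0.5854 -0.1788  0.1403] yaw -0.204 q7 0.29 | offset [ 8.785e-01 -1.544e-01  3.000e-04] turn [ 2.50e-03  1.00e-04 -1.75e-01]
```

Call:
carry_out(
  offset=[
    [0.04,-0.01,0],
    [0.13,-0.02,0],
    [0.22,-0.04,0],
    [0.31,-0.055,0],
    [0.4,-0.07,0],
    [0.49,-0.085,0],
    [0.58,-0.1,0],
    [0.67,-0.12,0],
  ],
  turn=[
    [0,0,-0.02],
    [0,0,-0.04],
    [0,0,-0.06],
    [0,0,-0.08],
    [0,0,-0.1],
    [0,0,-0.12],
    [0,0,-0.15],
    [0,0,-0.175],
  ],
)

```text
clock: 20.35
tcp_pos: [0.5926, 0.1634, 0.1367]
orientation: [-2.154, -2.286, 0.003]
contact_force: [0.9, -0.3, -1.1]
grip_width: 0.0485
```

Run:
```python
from h import *
step([.598,.271,.1],.058)
```

```text
pos [0.5926 0.1634 0.1367] yaw 0.06 q7 -0.06 | offset [0.2141 0.0237 0.0733] turn [-0.0014  0.0005  0.0012]
```

Call:
carry_out(
  offset=[
    [0.07,0.01,0.0],
    [0.14,0.015,0.0],
    [0.2,0.022,0.02],
    [0.22,0.024,0.05],
    [0.22,0.024,0.07],
    [0.22,0.024,0.073],
    [0.22,0.024,0.073],
  ],
  turn=[
    [0,0,0],
    [0,0,0],
    [0,0,0],
    [0,0,0],
    [0,0,0],
    [0,0,0],
    [0,0,0],
  ],
)

```text
clock: 21.05
tcp_pos: [0.5992, 0.2692, 0.101]
orientation: [2.159, 2.281, -0.004]
contact_force: [0.5, -0.4, -1.4]
grip_width: 0.0485
```

Run:
```python
from h import *
step([.598,.271,.0265],.058)
f=imaging.grab_frame("wrist"); cv2.imwrite("pics/w6.png",cv2.resize(f["pixels"],(800,600))[:,:,::-1])
```

```text
pos [0.5992 0.2692 0.101 ] yaw 0.055 q7 -0.2 | offset [ 0.004  -0.0021  0.149 ] turn [-0.0009  0.0014 -0.0021]
```

View pics/w6.png

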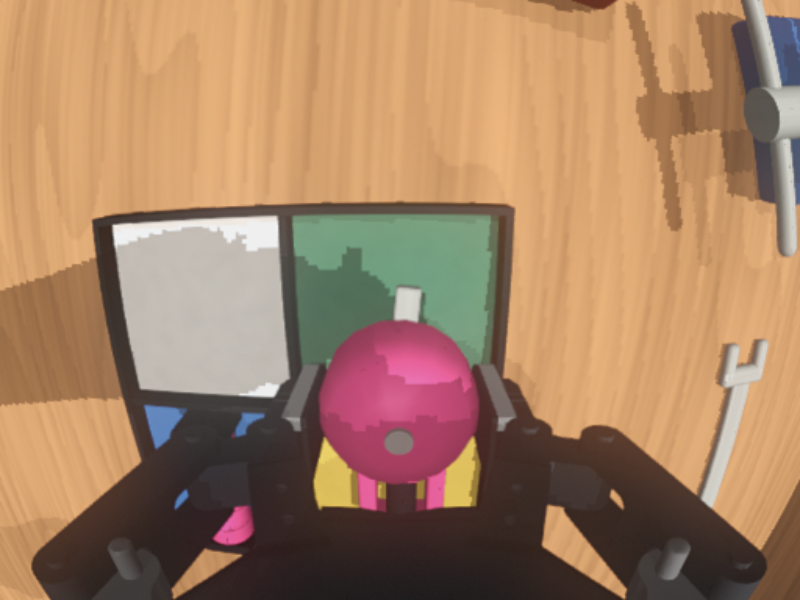

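The bell is held upright and centred over the green mat, which spans columns 295–495. I'll lower and release it.

Call:
carry_out(
  offset=[
    [0.004,-0.002,0.02],
    [0.004,-0.002,0.05],
    [0.004,-0.002,0.08],
    [0.004,-0.002,0.105],
    [0.004,-0.002,0.125],
    [0.004,-0.002,0.14],
    [0.004,-0.002,0.149],
    [0.004,-0.002,0.149],
  ],
  turn=[
    [0,0,0],
    [0,0,0],
    [0,0,0],
    [0,0,0],
    [0,0,0],
    [0,0,0],
    [0,0,0],
    [0,0,0],
  ],
)

```text
clock: 21.9
tcp_pos: [0.598, 0.2741, 0.0268]
orientation: [-2.156, -2.285, 0.001]
contact_force: [0.2, -0.3, -0.8]
grip_width: 0.0484
```

Call:
carry_out(
  offset=[
    [0,0,0],
    [0,0,0],
    [0,0,0],
    [0,0,0],
    [0,0,0],
  ],
  turn=[
    [0,0,0],
    [0,0,0],
    [0,0,0],
    [0,0,0],
    [0,0,0],
  ],
  hand=0.29,
)

```text
clock: 22.4
tcp_pos: [0.5982, 0.2743, 0.0276]
orientation: [2.156, 2.285, 0.001]
contact_force: [-0.1, -0.2, 0.3]
grip_width: 0.0608
```

Call:
carry_out(
  offset=[
    [0,0,-0.03],
    [0,0,-0.08],
    [0,0,-0.16],
    [0,0,-0.22],
    [0,0,-0.25],
    [0,0,-0.25],
  ],
  turn=[
    [0,0,0],
    [0,0,0],
    [0,0,0],
    [0,0,0],
    [0,0,0],
    [0,0,0],
  ],
)

```text
clock: 23.0
tcp_pos: [0.5995, 0.2747, 0.1552]
orientation: [2.155, 2.284, 0.007]
contact_force: [0.3, -0.0, -0.2]
grip_width: 0.0606
```

Run:
```python
from h import *
step([.538,-.07,.16],.62)
```

```text
pos [0.5995 0.2747 0.1552] yaw 0.058 q7 -0.23 | offset [-0.6812 -0.1627 -0.012 ] turn [ 0.0032 -0.0008 -0.3747]
```

Call:
carry_out(
  offset=[
    [-0.08,-0.02,0],
    [-0.17,-0.04,0],
    [-0.26,-0.06,0],
    [-0.35,-0.085,0],
    [-0.44,-0.105,0],
    [-0.53,-0.125,0],
    [-0.62,-0.145,0],
    [-0.68,-0.163,0],
  ],
  turn=[
    [0,0,-0.04],
    [0,0,-0.09],
    [0,0,-0.14],
    [0,0,-0.19],
    [0,0,-0.24],
    [0,0,-0.29],
    [0,0,-0.34],
    [0,0,-0.375],
  ],
  hand=0.2,
)

```text
clock: 23.8
tcp_pos: [0.5344, -0.0735, 0.1509]
orientation: [-1.437, -2.792, 0.003]
contact_force: [0.7, -0.4, 0.5]
grip_width: 0.0682
```

Run:
```python
from h import *
step([.471,-.400,.15],.62)
```

```text
pos [ 0.5344 -0.0735  0.1509] yaw 0.62 q7 0.81 | offset [-0.4577 -0.4827  0.0028] turn [-0.0019 -0.0005  0.0001]
```

Call:
carry_out(
  offset=[
    [-0.06,-0.065,0],
    [-0.13,-0.135,0],
    [-0.2,-0.21,0],
    [-0.27,-0.28,0],
    [-0.34,-0.355,0],
    [-0.41,-0.43,0],
    [-0.445,-0.47,0],
    [-0.457,-0.482,0],
  ],
  turn=[
    [0,0,0],
    [0,0,0],
    [0,0,0],
    [0,0,0],
    [0,0,0],
    [0,0,0],
    [0,0,0],
    [0,0,0],
  ],
)

```text
clock: 24.6
tcp_pos: [0.4699, -0.4, 0.1507]
orientation: [-1.445, -2.787, 0.004]
contact_force: [0.2, 1.1, -0.5]
grip_width: 0.0683
```

Call:
carry_out(
  offset=[
    [0,0,0],
    [0,0,0],
  ],
  turn=[
    [0,0,0],
    [0,0,0],
  ],
)

```text
clock: 24.8
tcp_pos: [0.4735, -0.3939, 0.1511]
orientation: [-1.434, -2.793, -0.002]
contact_force: [0.1, 0.1, 0.4]
grip_width: 0.0687
```

Run:
```python
from h import *
step([.471,-.400,.016],.62); wpink("w7.png")
```

```text
pos [ 0.4735 -0.3939  0.1511] yaw 0.622 q7 1.44 | offset [-0.0076 -0.0113  0.2701] turn [ 0.0001 -0.0017  0.0014]
pink 1236 px800 384.0 304.0 [ 0.4712 -0.4044] rect [ 472.5 -405.6] [44. 60.] pca 2.15
```

View pics/w7.png

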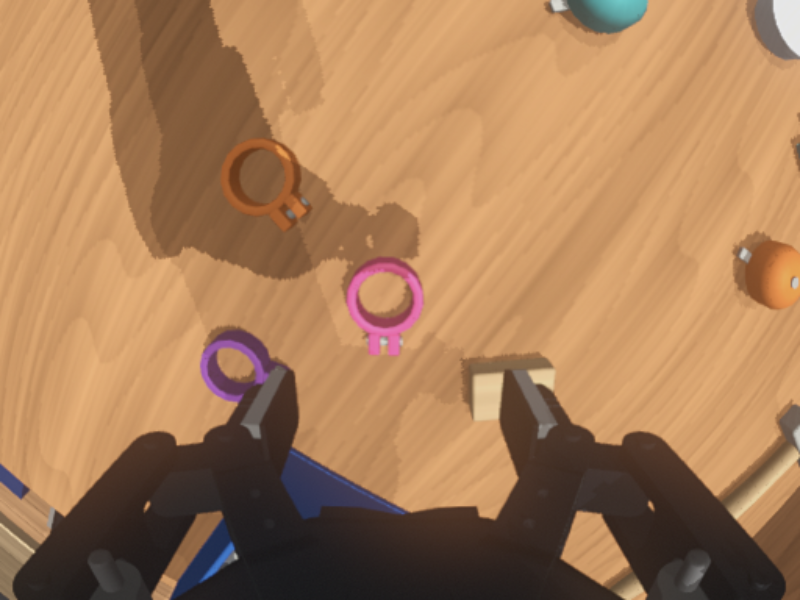

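The pink ring is at (384,297) with its ears toward the camera bottom. The purple ring (235,365) and the wood block (512,385) are clear of the fingers. I'll correct by 8 mm, then descend and grasp.

Call:
carry_out(
  offset=[
    [-0.006,-0.014,0.05],
    [-0.006,-0.014,0.12],
    [-0.006,-0.014,0.18],
    [-0.006,-0.014,0.225],
    [-0.006,-0.014,0.25],
    [-0.006,-0.014,0.268],
    [-0.006,-0.014,0.268],
  ],
  turn=[
    [0,0,0],
    [0,0,0],
    [0,0,0],
    [0,0,0],
    [0,0,0],
    [0,0,0],
    [0,0,0],
  ],
)

```text
clock: 25.55
tcp_pos: [0.4695, -0.4015, 0.0177]
orientation: [-1.435, -2.793, -0.001]
contact_force: [-0.7, 0.9, -0.8]
grip_width: 0.0682
```

Call:
carry_out(
  offset=[
    [0,0,0],
    [0,0,0],
    [0,0,0],
    [0,0,0],
    [0,0,0],
    [0,0,0],
    [0,0,0],
    [0,0,0],
  ],
  turn=[
    [0,0,0],
    [0,0,0],
    [0,0,0],
    [0,0,0],
    [0,0,0],
    [0,0,0],
    [0,0,0],
    [0,0,0],
  ],
  hand=1,
  force=30,
)

```text
clock: 26.35
tcp_pos: [0.47, -0.403, 0.0197]
orientation: [1.436, 2.792, 0.0]
contact_force: [-1.4, 0.7, 7.6]
grip_width: 0.0449
```

Call:
carry_out(
  offset=[
    [0,0,-0.02],
    [0,0,-0.06],
    [0,0,-0.1],
    [0,0,-0.16],
    [0,0,-0.22],
    [0,0,-0.26],
    [0,0,-0.26],
  ],
  turn=[
    [0,0,0],
    [0,0,0],
    [0,0,0],
    [0,0,0],
    [0,0,0],
    [0,0,0],
    [0,0,0],
  ],
)

```text
clock: 27.05
tcp_pos: [0.4708, -0.4041, 0.1522]
orientation: [1.435, 2.787, -0.001]
contact_force: [-0.9, -0.8, -0.3]
grip_width: 0.0452
```

Run:
```python
from h import *
step([.53,0,.15],.2)
```

```text
pos [ 0.4708 -0.4041  0.1522] yaw 0.62 q7 1.45 | offset [0.589  0.566  0.0021] turn [0.0024 0.0038 0.28  ]
```

Call:
carry_out(
  offset=[
    [0.04,0.04,0],
    [0.11,0.105,0],
    [0.18,0.175,0],
    [0.25,0.24,0],
    [0.32,0.31,0],
    [0.39,0.375,0],
    [0.46,0.44,0],
    [0.53,0.51,0],
  ],
  turn=[
    [0,0,0.03],
    [0,0,0.07],
    [0,0,0.11],
    [0,0,0.15],
    [0,0,0.19],
    [0,0,0.23],
    [0,0,0.26],
    [0,0,0.28],
  ],
)

```text
clock: 27.85
tcp_pos: [0.5219, -0.0369, 0.1478]
orientation: [-1.99, -2.43, 0.001]
contact_force: [0.5, -1.1, -1.7]
grip_width: 0.0447
```

Run:
```python
from h import *
step([.4915,.266,.14],.058)
```

```text
pos [ 0.5219 -0.0369  0.1478] yaw 0.198 q7 0.39 | offset [0.606  0.0597 0.0156] turn [-0.0006  0.      0.0935]
```

Call:
carry_out(
  offset=[
    [0.08,0.01,0],
    [0.17,0.02,0],
    [0.26,0.025,0],
    [0.35,0.035,0],
    [0.44,0.045,0],
    [0.52,0.05,0],
    [0.58,0.057,0.01],
    [0.606,0.06,0.015],
  ],
  turn=[
    [0,0,0.01],
    [0,0,0.02],
    [0,0,0.04],
    [0,0,0.05],
    [0,0,0.07],
    [0,0,0.08],
    [0,0,0.09],
    [0,0,0.093],
  ],
)

```text
clock: 28.65
tcp_pos: [0.4902, 0.2679, 0.1398]
orientation: [-2.147, -2.292, 0.001]
contact_force: [-0.9, -0.5, -0.2]
grip_width: 0.0454
```

Run:
```python
from h import *
step([.4915,.266,.1],.058)
```

```text
pos [0.4902 0.2679 0.1398] yaw 0.065 q7 -0.31 | offset [-0.004   0.0024  0.0796] turn [-0.0008 -0.0004  0.005 ]
```

Call:
carry_out(
  offset=[
    [-0.004,0.002,0.03],
    [-0.004,0.002,0.06],
    [-0.004,0.002,0.08],
    [-0.004,0.002,0.08],
  ],
  turn=[
    [0,0,0.005],
    [0,0,0.005],
    [0,0,0.005],
    [0,0,0.005],
  ],
)

```text
clock: 29.05
tcp_pos: [0.492, 0.2596, 0.0987]
orientation: [-2.164, -2.277, 0.007]
contact_force: [-0.5, -0.2, -0.3]
grip_width: 0.0453
```

Run:
```python
from h import *
step([.4915,.266,.027],.058)
f=imaging.grab_frame("wrist"); cv2.imwrite("pics/w8.png",cv2.resize(f["pixels"],(800,600))[:,:,::-1])
```

```text
pos [0.492  0.2596 0.0987] yaw 0.051 q7 -0.28 | offset [1.320e-02 1.000e-04 1.434e-01] turn [-0.0022  0.0018 -0.0049]
```

View pics/w8.png

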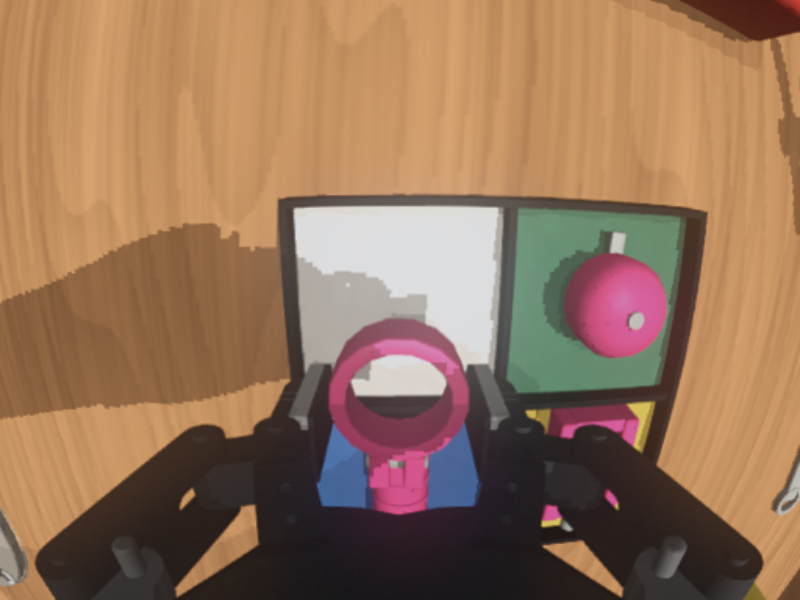

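Call:
carry_out(
  offset=[
    [0.011,0,0.02],
    [0.011,0,0.05],
    [0.011,0,0.08],
    [0.011,0,0.105],
    [0.011,0,0.125],
    [0.011,0,0.137],
    [0.011,0,0.144],
    [0.011,0,0.144],
  ],
  turn=[
    [0,0,0],
    [0,0,0],
    [0,0,0],
    [0,0,0],
    [0,0,0],
    [0,0,0],
    [0,0,0],
    [0,0,0],
  ],
)

```text
clock: 29.9
tcp_pos: [0.4925, 0.2677, 0.0285]
orientation: [-2.161, -2.28, 0.001]
contact_force: [0.1, 0.8, -0.9]
grip_width: 0.0451
```

Call:
carry_out(
  offset=[
    [0,0,0],
    [0,0,0],
    [0,0,0],
    [0,0,0],
    [0,0,0],
  ],
  turn=[
    [0,0,0],
    [0,0,0],
    [0,0,0],
    [0,0,0],
    [0,0,0],
  ],
  hand=0.32,
)

```text
clock: 30.4
tcp_pos: [0.4926, 0.2679, 0.029]
orientation: [2.161, 2.28, 0.001]
contact_force: [-0.8, 0.5, -0.7]
grip_width: 0.0581
```

Call:
carry_out(
  offset=[
    [0,0,-0.03],
    [0,0,-0.08],
    [0,0,-0.16],
    [0,0,-0.24],
    [0,0,-0.32],
    [0,0,-0.4],
    [0,0,-0.4],
    [0,0,-0.4],
  ],
  turn=[
    [0,0,0],
    [0,0,0],
    [0,0,0],
    [0,0,0],
    [0,0,0],
    [0,0,0],
    [0,0,0],
    [0,0,0],
  ],
)

```text
clock: 31.2
tcp_pos: [0.4929, 0.268, 0.2305]
orientation: [-2.161, -2.28, -0.005]
contact_force: [-1.0, -0.3, -0.1]
grip_width: 0.0579
```

Run:
```python
from h import *
for c in ("top","wrist"):
    f=imaging.grab_frame(c); cv2.imwrite(f"pics/{c}9.png",cv2.resize(f["pixels"],(800,600))[:,:,::-1])
```

```text
(no output)
```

View pics/wrist9.png

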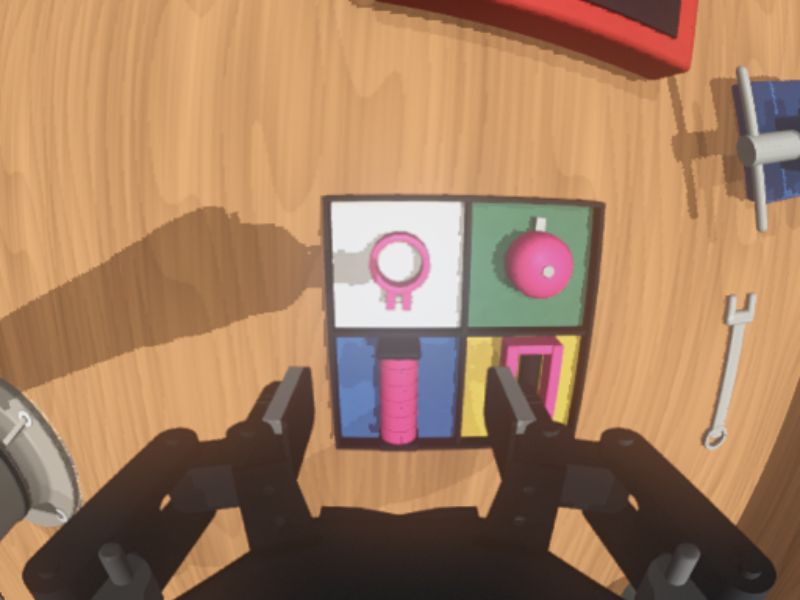

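View pics/top9.png

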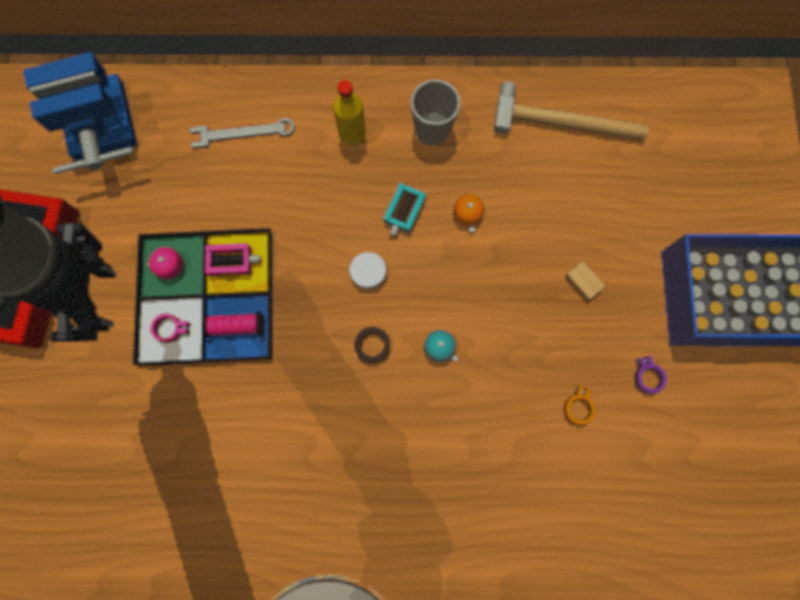

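The wrist view shows the ring at (400,265), bell at (540,265) and pedal flat. The turquoise parts look unmoved in the top view. The grip's collar is close to the compartment wall at (400,340), so I'll check that it lies flat.

Run:
```python
from h import *
t=imaging.grab_frame("top"); s=imaging.grab_frame("side"); w=imaging.grab_frame("wrist")
for m in pink(t):
    v,u=np.nonzero(m); P=np.array([ray(t,a,b,.035)[:2] for a,b in zip(u,v)]); q=cv2.minAreaRect((P*1000).astype(np.float32)); print(len(u),np.round(q[0]),np.round(q[1]),round(q[2]))
a=cv2.resize(s["pixels"][240:330,190:310],(533,400),interpolation=cv2.INTER_CUBIC); b=cv2.resize(w["pixels"][200:300,200:300],(267,267),interpolation=cv2.INTER_CUBIC)
c=cv2.resize(t["pixels"][140:240,80:180],(267,267),interpolation=cv2.INTER_CUBIC)
im=np.zeros((534,800,3),np.uint8); im[:400,:533]=a; im[:267,533:]=b; im[267:,533:]=c; cv2.imwrite("pics/chk.png",im[:,:,::-1])
for q in ("other_pedal","other_bell"):
    for d in look_for(q,"top"): print(q,round(d["score"],2),world(t,d["xyz"]).round(3))
```

```text
354 [601. 174.] [48. 70.] 3
282 [595. 275.] [48. 47.] 64
152 [486. 258.] [55. 42.] 66
378 [494. 161.] [29. 76.] 3
other_pedal 0.84 [ 0.692 -0.114  0.021]
other_bell 0.88 [ 0.461 -0.173  0.033]
```

View pics/chk.png

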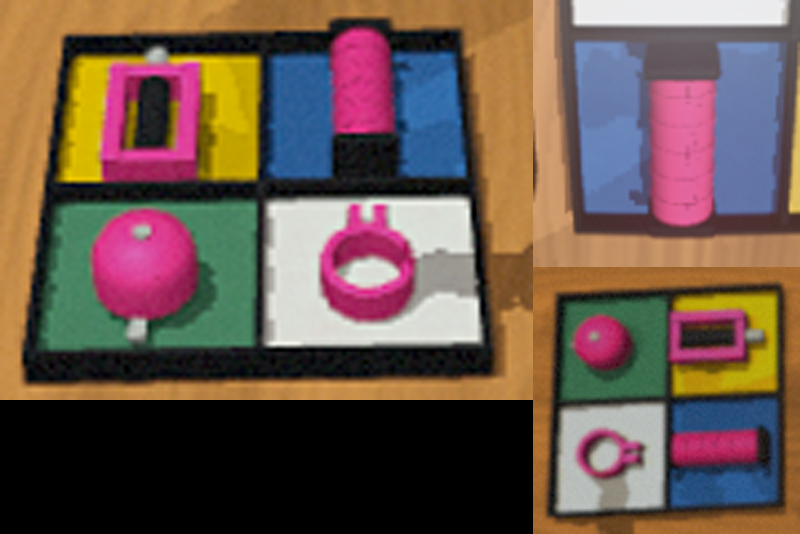

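Run:
```python
from h import *
s=imaging.grab_frame("side")
for n,X,m in (("rear top far edge",[.4995,.1145,.040],"271,244.5"),("if 14mm up",[.4995,.1145,.054],""),("front bottom",[.497,.2065,.006],"272,280"),("front top edge",[.497,.2065,.04],"~271,270.5"),("rear wall top ctr",[.502,.107,.020],"~ crop row 35 -> 248")):
    print(n,np.round(proj(s,X),1),m)
```

```text
rear top far edge [271.8 243.4] 271,244.5
if 14mm up [271.8 238.9] 
front bottom [271.9 282.4] 272,280
front top edge [271.9 271.6] ~271,270.5
rear wall top ctr [270.8 247.5] ~ crop row 35 -> 248
```

The grip lies flat on the mat: its rear edge is at row 244.5, against 243.4 expected if flat and 238.9 if propped on the wall. I'm handing in.

```bash
python3 -c "
from h import *
print(r.get_obs()['clock'], r.hand_in())"
```

```text
the job is handed in; nothing more can be done
31.6 None
```

All four pink parts are in the tray, each in its own compartment: pedal on yellow, grip on blue, bell on green and clamp ring on white. I handed in at 31.6 s of the 109 s allowed, with the gripper open and clear of everything. Handing in gives no verdict.

**Last checks, from all three cameras:**
- **Parts:** every part lies upright and within about 10 mm of its mat centre, against the 35 mm allowed.
- **Grip:** it has only about 5 mm of room at each end and looked as if it might rest on the wall. The side view matched a flat grip, with its rear edge 1.1 pixels off the flat prediction and 5.6 pixels off the propped one.
- **Turquoise parts:** the bell was found at (0.461, -0.173), within about 2 mm of its starting position. The pedal I compared only by eye in the top view before and after, and it looks unmoved.

**Disagreement:** the top and wrist cameras differed by about 3–5 mm in x, so I corrected the early positions toward the wrist view. No check failed.

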